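# Set the stone gate to the gauge blade

## Robot

A 6-joint arm with a two-finger parallel gripper is mounted at the origin on the work surface. World frame = base frame: x ahead of the robot, y to its left, z up, the work surface at z = 0. Lengths are in m, angles in degrees, forces in N, time in s.
With the tool pointing down it reaches from about 0.35 to 0.875 m from the base axis. Payload 4.2 kg.
Tool frame: the origin (TCP) lies on the centre line of the jaws, within the pads' length; the fingertips stand 25 mm ahead of it and the grasp point (between the pads) lies 6 mm ahead of it; z points along the fingers, y is the line along which they close (so a half turn about z gives the same grasp; the last joint's range is limited). The gripper opens to 87 mm and grips with 3 to 60 N. Pads are 19 mm wide; open, the fingers measure 117 mm over their backs; the gripper's body (75 mm by 190 mm) begins 51 mm behind the grasp point.
Start: joints at [-60.928, 22.042, 0.453, 0, -68.411, -14.817], TCP at [0.154, -0.606, 0.248] pointing down, gripper open.
Joint ranges: [-179.83, 179.83], [-69.29, 118.12], [-61.27, 80.66], [-181.25, 117.63], [-171.15, -9.14], [-177.46, 177.46]. Speed limits (degrees/s): [159.86, 159.86, 180, 180, 180, 180].

## Interface

Orientations are given as a 3x3 rotation matrix whose columns are the frame's x, y, z axes.
In Python, from station import r gives the robot as it stands.
- The arm moves only by the tool move_arm, never from a script. Its argument "series" is a list of rows, each an object with "grip": the opening, from 0 (shut) to 1 (fully open); "xyz": the shift along the tool's x, y, z in mm, a list of three; "angular": the turn, a rotation vector about the tool's x, y, z in rad, a list of three. A call has 1 to 10 rows; each row is the pose to reach, as a shift and turn from the pose commanded when the call began, along the tool's axes at that moment; what a row does not reach only later rows make up. A row lasts 1/10 s, in which the tool goes at most 50 mm and 8.59 degrees, less where a joint would pass 70% of its speed; a pose out of reach is approached as far as the arm can. A call with a gripper value outside its range is refused whole. The fingers move at their own pace and stop on an object; the grip force is fixed at half the most. Time passes only in rows, so rows that repeat a pose let the fingers close. It gives the time, the measured TCP pose, the force, the opening and the grip force at its end, in the units of the state.
- r.sense(): the state, without advancing time (a new reading comes with each control period).
- r.capture(name): name is "scene" or "top" or "wrist"; returns a dict with "img" (420x560x3 uint8, red, green, blue), "camera_matrix" (3x3 intrinsics, pixels), "k1" (the pictures are not rectified: a ray, as slopes to the right and down, at radius r is drawn at 1 + k1 r^2 times it, then the intrinsics apply), "rvec" (rotation vector, rad) and "tvec" (3), from world to camera coordinates, as OpenCV has them; the wrist camera has in their place "hand_eye" (4x4, takes a point from camera to tool coordinates, whose origin is the TCP and whose axes are the flange's). Camera axes: x right, y down, z forward; pixel columns grow to the right and rows downward; lengths in m; the calibration is good to about 2 mm. A picture is of the moment at which its call begins: read the wrist's pose just before it. There is no depth.
- r.finish_job(): hands the job in; it is judged then, once.
The state is a dict: "time_s": time; "joints": joint angles; "joint_velocities": joint speeds; "effort": joint torques, N m; "tcp_pos": TCP position; "ee_rot": TCP orientation; "wrist_force": force on the tool from outside, world axes, zero at the start; "moment": the same for the moment, N m; "gripper_width": opening from 0.0 (shut) to 1.0 (fully open); "gripper_force": force on a finger pad.
Only numpy, scipy, OpenCV 4.12 (cv2) and the standard library are available. Lean on these libraries where they do the work, as an engineer would, in place of code of your own. Each camera call takes 0.05 s, during which the arm holds its last target. There are 200 camera calls.

## Task

Turn the screw on top of the thickness gate clockwise until its foot just nips the steel gauge blade lying in the gap, so that the blade can still be pulled out by its tab but with a light, clear drag; never clamp it hard. Then take your hand off the screw, draw the blade out of the gap against that drag, do not turn the screw any more once the blade is out, and lay it flat in the wooden tray, leaving the stone chips and hand tools where they lie.

Things in the scene. Friction and masses are not known exactly. Their poses are not given: they have to be found in the camera images.
- gate: Grey steel frame bolted to the deck: base plate 270 x 150 x 10 mm, two posts and a cross bridge (132 x 36 mm, top 115 mm above the deck) with the adjusting screw through its middle. Origin on the deck below the screw's axis; x along the blade's slot, y along the bridge, z up. The blade sticks out on the -x side and is drawn out towards -x.
- gap (a point): Point fixed to the gate on the screw's axis, 30 mm above the deck, near the blade's top face. The screw's round steel foot (26 mm across; its underside is foot_face) hangs above it. The blade rests on a flat steel bed plate, 70 mm wide, from 190 mm before to 70 mm beyond this point along the gate's x, its top 24 mm above the deck, shimmed up or down by up to 1.5 mm.
- screw (a joint): Screw angle, rad; grows clockwise seen from above, lowering the foot 4 mm per rad. Range 0 to 3.4. Starts at 0 to 0.4, the foot 1 to 6 mm clear of the blade: first touch comes after 0.3 to 1.5 rad, where is unknown. Friction 0.15 N m both ways; stays where left. Foot sprung 8 N/mm: past first touch its force grows 32 N/rad; torque to tighten grows 0.13 N m/rad, to loosen falls as much.
- screw_grip (a point): Centre of the screw's upright grip bar, on the screw's axis: dark steel, 56 mm long (its x), 14 mm thick (its y), 36 mm high, top 18 mm above this point; the point is 40 mm above the bridge. It turns with the screw, keeps its height, and its x is the gate's x at 0. Right setting: 0.25 to 0.62 rad past first touch, best 0.44 (foot 8 to 20 N, best 14; torque up 0.056 N m); over 1.1 is clamped hard.
- blade: Steel gauge blade: polished flat strip 165 x 22 x 6 mm with an upright tab at one end, 0.14 to 0.24 kg. Origin at the centre of the strip's underside; x along the strip towards its plain tip, z up. It starts flat on the bed, lying along the slot, tip 22 to 30 mm beyond the screw's axis, so about 45 mm of pull frees it from the foot and 65 mm from under the bridge.
- blade_tab (a point): Grip point on the blade's upright finger tab, which is 30 mm along the strip, 12 mm thick across it, and stands from 6 to 56 mm above the strip's underside. The point is 36 mm above the underside and 67.5 mm from the strip's centre, at the end away from the tip. Its axes are the blade's.
- blade_tip (a point): Middle of the plain end of the blade's strip, 82.5 mm from the blade's origin. Rightly set, pulling the blade lengthwise takes about 6 to 10 N (0.6 of the foot's force), best 8; with the foot clear it slides with about 1 N.
- tray: Open wooden tray fixed to the deck, 240 x 100 mm outside, 20 mm high, walls 4 mm, floor about 4 to 5 mm thick. Origin at the centre of its underside; x along its length. The blade goes flat inside, either way round.
- chip: Small stone chip about 58 x 58 x 22 mm lying between gate and tray, a bystander; origin at its underside.
- trowel: Mason's trowel, wooden handle and steel leaf, 270 mm long, lying along its x, a bystander.
- mallet: Rubber mallet, black head 60 x 100 x 55 mm, wooden handle, 300 mm long along its x, a bystander.
- chip_b: Small stone chip about 58 x 60 x 18 mm on the left, a bystander; origin at its underside.
Not all that is in view belongs to the job. Leave any blue or green look-alike of the blade alone.

How it is judged:
By the outcome, as a careful person would: the job done as asked, in the order asked, and still so for the second after the job is handed in, with the robot touching nothing.
It also fails if it takes over 58 s, if anything falls off the work surface, if the arm or the gripper's body presses on something with over 40 N, if the wrist force passes 120 N, or if a joint passes its speed limit or range.

## Working session

There is one attempt and no reset: what is moved stays moved. The work goes in short steps, Python scripts to look and compute and a tool call to move; the robot and the scene stay as the last step left them, time stands still between calls to the robot, and variables do not carry over. Pictures are saved under pics/ and viewed, at most 10 in all, crops included, and the job is handed in when it is done.

Besides the shell and the picture viewer there is one more tool, called after "Emit:" by a JSON object that holds its "op" and its "data". move_arm: Moves the arm, as the interface text tells. Its arguments: {"type":"object","properties":{"series":{"type":"array"}},"required":["series"]}

```bash
mkdir -p pics; cat > h.py <<'E'
import numpy as np, cv2
from station import r
def save(name,fn,crop=None,scale=1):
    c=r.capture(name); im=c["img"][:,:,::-1]
    if crop: im=im[crop[1]:crop[3],crop[0]:crop[2]]
    cv2.imwrite("pics/"+fn,cv2.resize(im,None,fx=scale,fy=scale,interpolation=cv2.INTER_CUBIC)); return c
def ray(c,u,v,s=None):
    K=np.array(c["camera_matrix"]); k1=c["k1"]
    if isinstance(k1,(list,tuple)): k1=k1[0]
    p=cv2.undistortPoints(np.array([[[u,v]]],float),K,np.array([k1,0,0,0.]))[0,0]
    d=np.array([p[0],p[1],1.])
    if "rvec" in c:
        R=cv2.Rodrigues(np.array(c["rvec"],float))[0]; t=np.array(c["tvec"],float).ravel()
        return -R.T@t, R.T@d
    H=np.array(c["hand_eye"]); Rt=np.array(s["ee_rot"]); o=np.array(s["tcp_pos"])
    return o+Rt@H[:3,3], Rt@H[:3,:3]@d
def at(c,u,v,z,s=None):
    o,d=ray(c,u,v,s); return o+d*(z-o[2])/d[2]
E
python3 - <<'E'
from h import *
s=r.sense();print(s)
c=save("top","top0.png",None,1.4); print({k:v for k,v in c.items() if k!="img"})
c=save("scene","scene0.png",None,1.4); print({k:v for k,v in c.items() if k!="img"})
E
```

```text
{'time_s': 0.0, 'joints': array([-6.09278804e+01,  2.20912139e+01,  3.79708140e-01, -3.11502342e-02,
       -6.84133740e+01, -1.48169428e+01]), 'joint_velocities': array([-0.03090526, -0.04290701,  0.01702851, -0.04093142, -0.028827  ,
        0.03924041]), 'effort': array([ 3.89405670e-05, -3.90668142e+01,  1.87405479e+01,  4.21970710e+00,
        1.10950755e-02, -1.92310845e-04]), 'tcp_pos': array([ 0.15379203, -0.60520093,  0.24644872]), 'ee_rot': array([[-9.69258014e-01, -2.46045773e-01, -6.17197897e-04],
       [-2.46046537e-01,  9.69255630e-01,  2.15055914e-03],
       [ 6.90865520e-05,  2.23630608e-03, -9.99997497e-01]]), 'wrist_force': array([-0.01535032, -0.97103295,  0.02128761]), 'moment': array([0.10878855, 0.03891008, 0.01976383]), 'gripper_force': 0.0, 'gripper_width': 1.000332927569111}
{'camera_matrix': array([[508.50235552,   0.        , 285.87804778],
       [  0.        , 508.50235552, 217.58681547],
       [  0.        ,   0.        ,   1.        ]]), 'k1': -0.1520688415855148, 'rvec': array([ 2.14263993, -2.18421498,  0.15473219]), 'tvec': array([-0.01445353,  0.48019881,  1.38412809])}
{'camera_matrix': array([[508.23801927,   0.        , 280.98793685],
       [  0.        , 508.23801927, 210.35129848],
       [  0.        ,   0.        ,   1.        ]]), 'k1': -0.19249905088751926, 'rvec': array([ 2.11898741,  0.8788473 , -0.40847998]), 'tvec': array([-0.33569554, -0.14319068,  1.72050972])}
```

View pics/top0.png

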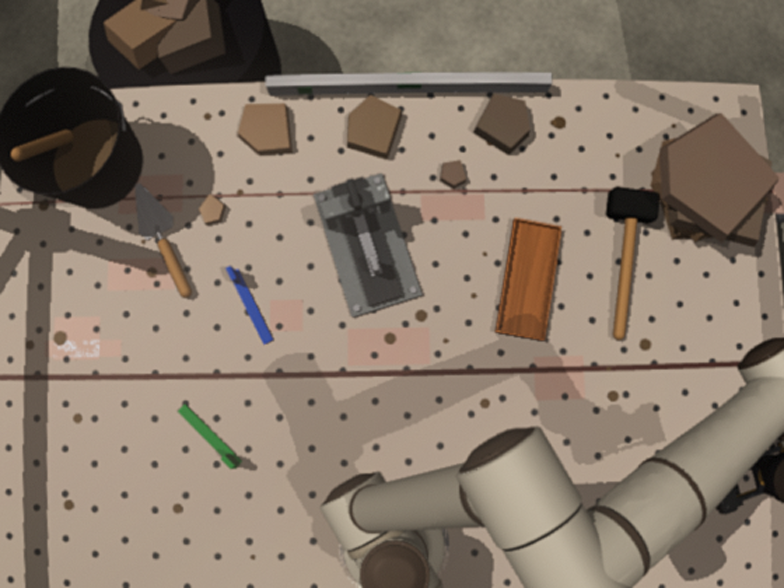

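View pics/scene0.png

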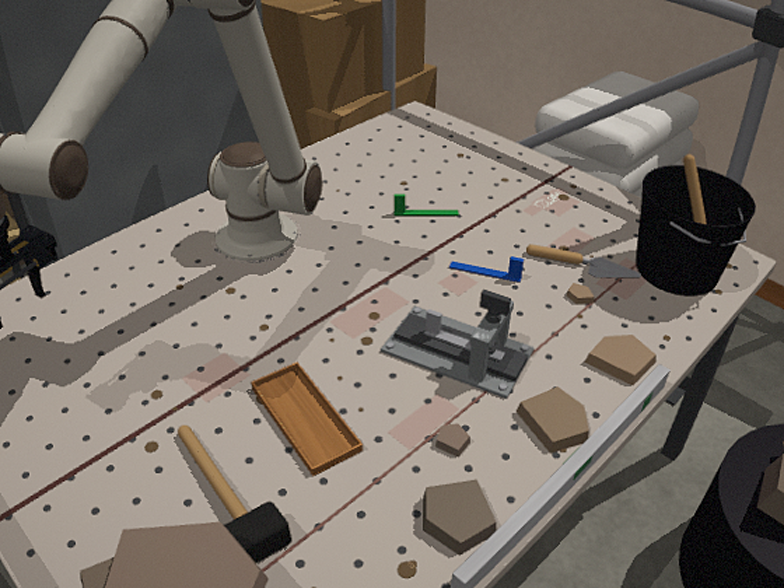

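The top view shows the gate with its bridge at the far end (about (355,195) in the enlarged picture), the blade tab near (372,260) and the tray at (530,280). I need enlarged crops of the gate and tray.

```bash
python3 - <<'E'
from h import *
a=r.capture("top")["img"][:,:,::-1]; b=r.capture("scene")["img"][:,:,::-1]
A=cv2.resize(a[115:235,215:315],None,fx=5,fy=5,interpolation=cv2.INTER_CUBIC)[:, :400] if 0 else cv2.resize(a[115:230,220:310],None,fx=5,fy=5,interpolation=cv2.INTER_CUBIC)
B=cv2.resize(b[200:285,268:383],None,fx=3,fy=3,interpolation=cv2.INTER_CUBIC)
T=cv2.resize(a[150:250,345:410],None,fx=3,fy=3,interpolation=cv2.INTER_CUBIC)
o=np.zeros((600,800,3),np.uint8); o[:575,:450]=A; o[:255,450:795]=B; o[270:570,450:645]=T
cv2.imwrite("pics/crop.png",o)
E
```

```text
(no output)
```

View pics/crop.png

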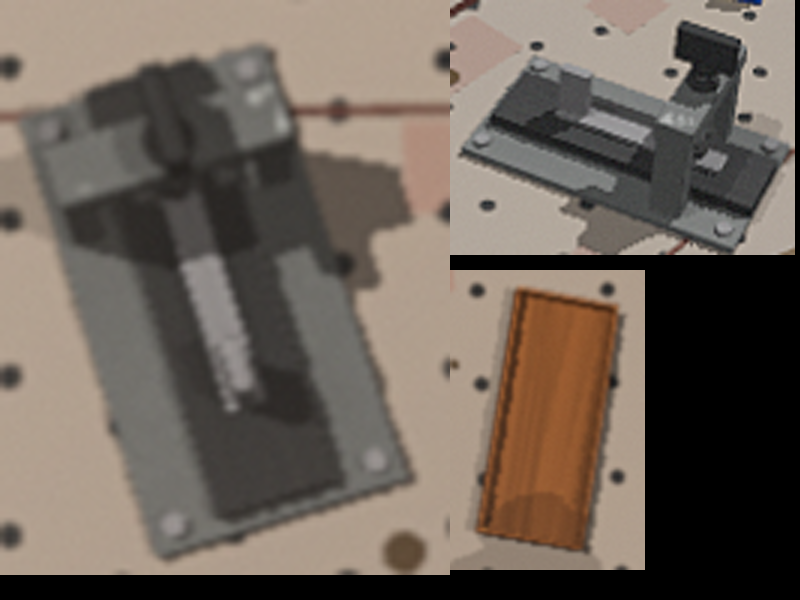

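```bash
python3 - <<'E'
from h import *
np.set_printoptions(precision=4,suppress=True)
c=r.capture("top")
A=lambda x,y,z: at(c,x/5+220,y/5+115,z)
T=lambda x,y,z: at(c,(x-450)/3+345,(y-270)/3+150,z)
tl,tr,br,bl=[A(*p,.01) for p in [(22,112),(270,45),(412,480),(160,558)]]
print("base",tl,tr,br,bl); cen=(tl+tr+br+bl)/4; dx=(tl+tr-br-bl); dx/=np.linalg.norm(dx); print("cen",cen,"xdir",dx,np.degrees(np.arctan2(dx[1],dx[0])), np.linalg.norm(tl-bl),np.linalg.norm(tl-tr))
print("bar",A(152,65,.173),A(178,190,.173))
print("tab top",A(240,390,.080),"strip far/near",A(200,260,.03))
t=[T(*p,.02) for p in [(513,288),(618,305),(587,550),(478,535)]]
print("tray",t,sum(t)/4); d=t[0]+t[1]-t[2]-t[3]; print(np.degrees(np.arctan2(d[1],d[0])), np.linalg.norm(t[0]-t[3]),np.linalg.norm(t[0]-t[1]))
s=r.sense(); w=r.capture("wrist"); print(w["hand_eye"])
E
```

```text
base [0.7195 0.1491 0.01  ] [0.7571 0.0049 0.01  ] [ 0.5004 -0.0712  0.01  ] [0.4586 0.0719 0.01  ]
cen [0.6089 0.0387 0.01  ] xdir [0.9588 0.284  0.    ] 16.50134070860453 0.27211812066869695 0.1489923066788191
bar [0.6953 0.0653 0.173 ] [0.6289 0.0526 0.173 ]
tab top [0.5414 0.0241 0.08  ] strip far/near [0.6251 0.0464 0.03  ]
tray [array([ 0.6552, -0.2575,  0.02  ]), array([ 0.6375, -0.3589,  0.02  ]), array([ 0.4028, -0.3172,  0.02  ]), array([ 0.4191, -0.2145,  0.02  ])] [ 0.5287 -0.287   0.02  ]
-10.196105303480664 0.24004359447857626 0.10286274185543888
[[-0.0003 -0.9543 -0.2988  0.0825]
 [ 1.     -0.0003 -0.     -0.0002]
 [-0.0001 -0.2988  0.9543 -0.1379]
 [ 0.      0.      0.      1.    ]]
```

The gate's x axis lies at about 16.5°, with the screw near (0.666, 0.056). The tray centre is at (0.529, -0.287), yaw -10°. Next I move above the screw.

Emit:
{"op": "move_arm", "data": {"series": [{"grip": 1, "xyz": [-330, 257, -7], "angular": [0, 0, 0]}, {"grip": 1, "xyz": [-330, 257, -7], "angular": [0, 0, 0]}, {"grip": 1, "xyz": [-330, 257, -7], "angular": [0, 0, 0]}, {"grip": 1, "xyz": [-330, 257, -7], "angular": [0, 0, 0]}, {"grip": 1, "xyz": [-330, 257, -7], "angular": [0, 0, 0]}, {"grip": 1, "xyz": [-330, 257, -7], "angular": [0, 0, 0]}, {"grip": 1, "xyz": [-330, 257, -7], "angular": [0, 0, 0]}, {"grip": 1, "xyz": [-360, 290, -8], "angular": [0, 0, 0]}, {"grip": 1, "xyz": [-400, 325, -9], "angular": [0, 0, 0]}, {"grip": 1, "xyz": [-440, 355, -10], "angular": [0, 0, 0]}]}}

```text
time_s: 1.3
tcp_pos: [0.4549, -0.2043, 0.2567]
ee_rot: [[-0.969, -0.247, 0.001], [-0.247, 0.969, -0.0], [-0.001, -0.0, -1.0]]
wrist_force: [1.8, -0.8, 0.1]
gripper_width: 0.997
gripper_force: 0.0
```

Emit:
{"op": "move_arm", "data": {"series": [{"grip": 1, "xyz": [-40, 32, -3], "angular": [0, 0, 0]}, {"grip": 1, "xyz": [-80, 62, -5], "angular": [0, 0, 0]}, {"grip": 1, "xyz": [-120, 90, -5], "angular": [0, 0, 0]}, {"grip": 1, "xyz": [-160, 120, -5], "angular": [0, 0, 0]}, {"grip": 1, "xyz": [-190, 140, -5], "angular": [0, 0, 0]}, {"grip": 1, "xyz": [-219, 160, -5], "angular": [0, 0, 0]}, {"grip": 1, "xyz": [-219, 160, -5], "angular": [0, 0, 0]}, {"grip": 1, "xyz": [-219, 160, -5], "angular": [0, 0, 0]}]}}

```text
time_s: 2.1
tcp_pos: [0.6269, 0.0033, 0.2605]
ee_rot: [[-0.969, -0.247, -0.002], [-0.247, 0.969, -0.0], [0.002, 0.0, -1.0]]
wrist_force: [0.2, 0.1, 0.2]
gripper_width: 1.0
gripper_force: 0.0
```

```bash
python3 - <<'E'
from h import *
np.set_printoptions(precision=4,suppress=True)
s=r.sense(); print(s["time_s"],s["tcp_pos"],s["ee_rot"],s["joints"],s["moment"],s["wrist_force"])
save("wrist","w1.png",None,1.4)
for z,p in [(.173,(.666,.056))]: pass
E
```

```text
2.1 [0.6269 0.0033 0.2605] [[-0.9689 -0.2473 -0.0015]
 [-0.2473  0.9689 -0.0003]
 [ 0.0016  0.0001 -1.    ]] [ 15.064   21.8132   1.9872  -0.007  -70.2638 -90.7454] [-0.0262  0.0315  0.0106] [0.1588 0.1226 0.2212]
```

View pics/w1.png

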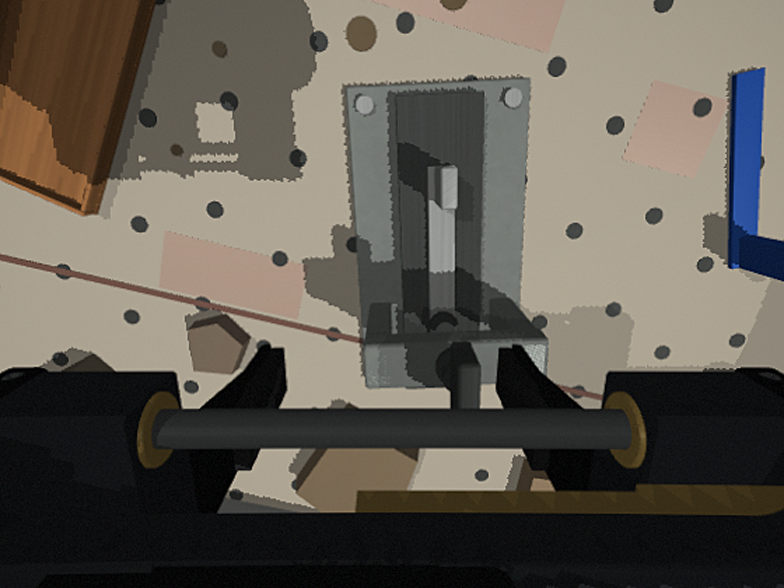

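The wrist view shows the tab top at about (449,187), the bridge top spanning (360..548, 338..388) and the near end of the grip bar at about (465,345).

```bash
python3 - <<'E'
from h import *
np.set_printoptions(precision=4,suppress=True)
s=r.sense(); c=r.capture("wrist")
W=lambda x,y,z: at(c,x/1.4,y/1.4,z,s)[:2]
print("tabtop",W(449,187,.08)," ends",W(449,165,.08),W(449,208,.08))
print("strip edges",W(428,245,.03),W(455,245,.03))
print("base",W(345,86,.01),W(530,78,.01))
print("bridge",W(364,342,.115),W(547,338,.115),W(366,387,.115),W(547,383,.115))
print("bar near end",W(453,345,.173),W(477,345,.173),"bar right/left at y=400",W(455,400,.173),W(479,400,.173))
E
```

```text
tabtop [0.5549 0.0269]  ends [0.5405 0.0226] [0.569  0.0311]
strip edges [0.6069 0.0303] [0.6012 0.0527]
base [ 0.5013 -0.0678] [0.4592 0.0756]
bridge [ 0.671  -0.0059] [0.6363 0.1182] [0.7054 0.0036] [0.6696 0.1305]
bar near end [0.6351 0.0407] [0.6317 0.0538] bar right/left at y=400 [0.6684 0.0519] [0.6649 0.0655]
```

```bash
python3 - <<'E'
from h import *
im=r.capture("wrist")["img"][:,:,::-1][200:300,250:400]
a=cv2.resize(im,None,fx=5,fy=5,interpolation=cv2.INTER_CUBIC); cv2.imwrite("pics/w1c.png",cv2.convertScaleAbs(a,alpha=1.8,beta=20))
E
```

```text
(no output)
```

View pics/w1c.png

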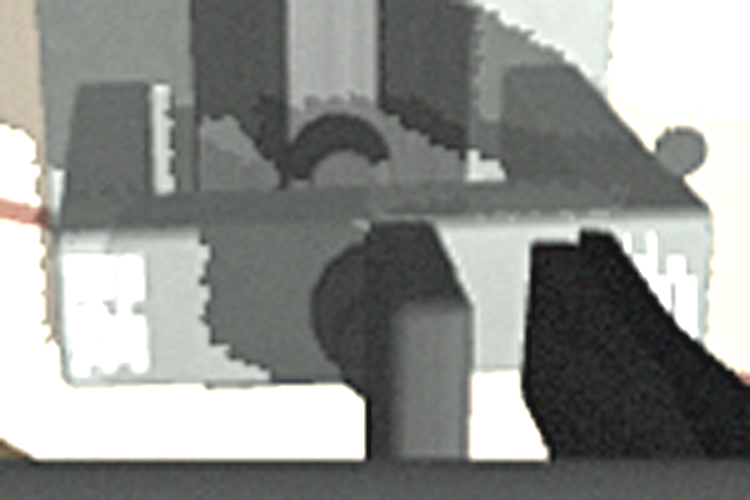

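```bash
python3 - <<'E'
from h import *
np.set_printoptions(precision=4,suppress=True)
s=r.sense(); c=r.capture("wrist")
W=lambda x,y,z: at(c,x/5+250,y/5+200,z,s)[:2]
b=[W(*p,.115) for p in [(60,230),(708,213),(72,383),(703,368)]]
print(b,sum(b)/4); d=b[1]-b[0]+b[3]-b[2]; print("gate x yaw",np.degrees(np.arctan2(d[1],d[0]))-90)
l0,r0,l1,r1=[W(*p,.173) for p in [(395,305),(470,305),(395,455),(468,455)]]
n=(l0+r0)/2; f=(l1+r1)/2; u=f-n; u/=np.linalg.norm(u); print("bar",l0,r0,n,f,"yaw",np.degrees(np.arctan2(u[1],u[0])),"centre",n+.028*u,np.linalg.norm(r0-l0))
E
```

```text
[array([ 0.6726, -0.0043]), array([0.6375, 0.1191]), array([0.7052, 0.0059]), array([0.6701, 0.13  ])] [0.6713 0.0627]
gate x yaw 15.820605576303521
bar [0.6464 0.048 ] [0.6434 0.0597] [0.6449 0.0539] [0.6712 0.0618] yaw 16.90334937267223 centre [0.6717 0.062 ] 0.012037628367021026
```

Emit:
{"op": "move_arm", "data": {"series": [{"grip": 1, "xyz": [-6, 4, 0], "angular": [0, 0, -0.149]}, {"grip": 1, "xyz": [-12, 9, 0], "angular": [0, 0, -0.298]}, {"grip": 1, "xyz": [-18, 13, 0], "angular": [0, 0, -0.447]}, {"grip": 1, "xyz": [-24, 18, 0], "angular": [0, 0, -0.596]}, {"grip": 1, "xyz": [-30, 22, 0], "angular": [0, 0, -0.745]}, {"grip": 1, "xyz": [-36, 27, 0], "angular": [0, 0, -0.894]}, {"grip": 1, "xyz": [-42, 31, 0], "angular": [0, 0, -1.043]}, {"grip": 1, "xyz": [-48, 36, 0], "angular": [0, 0, -1.192]}, {"grip": 1, "xyz": [-54, 41, 0], "angular": [0, 0, -1.341]}, {"grip": 1, "xyz": [-56, 44, 0], "angular": [0, 0, -1.49]}]}}

```text
time_s: 3.3
tcp_pos: [0.6704, 0.0586, 0.2617]
ee_rot: [[0.172, -0.985, 0.0], [-0.985, -0.172, 0.0], [-0.0, -0.001, -1.0]]
wrist_force: [-0.1, -0.1, 0.1]
gripper_width: 0.998
gripper_force: 0.0
```

Emit:
{"op": "move_arm", "data": {"series": [{"grip": 1, "xyz": [0, 0, 0], "angular": [0, 0, -0.149]}, {"grip": 1, "xyz": [0, 0, 0], "angular": [0, 0, -0.298]}, {"grip": 1, "xyz": [0, 0, 0], "angular": [0, 0, -0.447]}, {"grip": 1, "xyz": [0, 0, 0], "angular": [0, 0, -0.596]}, {"grip": 1, "xyz": [0, 0, 0], "angular": [0, 0, -0.745]}, {"grip": 1, "xyz": [0, 0, 0], "angular": [0, 0, -0.894]}, {"grip": 1, "xyz": [0, 0, 0], "angular": [0, 0, -1.043]}, {"grip": 1, "xyz": [0, 0, 0], "angular": [0, 0, -1.192]}, {"grip": 1, "xyz": [0, 0, 0], "angular": [0, 0, -1.341]}, {"grip": 1, "xyz": [0, 0, 0], "angular": [0, 0, -1.49]}]}}

```text
time_s: 4.3
tcp_pos: [0.6701, 0.0581, 0.2619]
ee_rot: [[0.996, 0.092, 0.001], [0.092, -0.996, 0.0], [0.001, -0.0, -1.0]]
wrist_force: [0.8, 0.0, -0.9]
gripper_width: 1.002
gripper_force: 0.0
```

Emit:
{"op": "move_arm", "data": {"series": [{"grip": 0.7, "xyz": [0, 0, 0], "angular": [0, 0, -0.149]}, {"grip": 0.6, "xyz": [0, 0, 0], "angular": [0, 0, -0.174]}, {"grip": 0.6, "xyz": [0, 0, 0], "angular": [0, 0, -0.174]}, {"grip": 0.6, "xyz": [0, 0, 0], "angular": [0, 0, -0.174]}]}}

```text
time_s: 4.7
tcp_pos: [0.6703, 0.0588, 0.2615]
ee_rot: [[0.967, 0.256, 0.0], [0.256, -0.967, 0.0], [0.0, -0.0, -1.0]]
wrist_force: [0.9, -0.3, 0.2]
gripper_width: 0.724
gripper_force: 0.0
```

```bash
python3 - <<'E'
from h import *
np.set_printoptions(precision=4,suppress=True)
s=r.sense(); print(s["time_s"],s["tcp_pos"],s["ee_rot"],s["joints"],s["moment"],s["wrist_force"])
save("wrist","w2.png",None,1.4)
E
```

```text
4.7 [0.6703 0.0588 0.2615] [[ 0.9667  0.2557  0.0002]
 [ 0.2557 -0.9667  0.0001]
 [ 0.0002 -0.     -1.    ]] [ 18.749   26.3162   9.2195  -0.0013 -72.8925  86.0687] [-0.1122  0.1373  0.0233] [ 0.9471 -0.2566  0.2368]
```

View pics/w2.png

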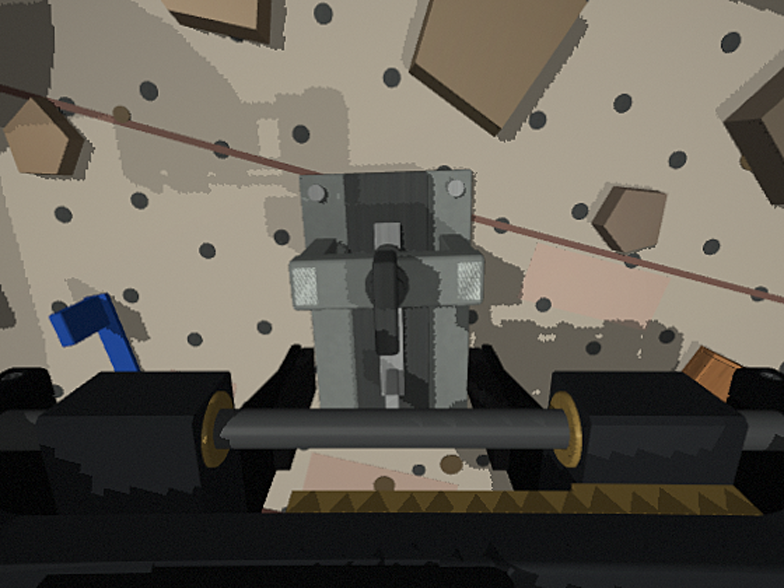

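The bar top runs from about (386,262) to (386,352) in this view, and it is aligned with the tool.

```bash
python3 - <<'E'
from h import *
np.set_printoptions(precision=4,suppress=True)
s=r.sense(); c=r.capture("wrist")
W=lambda x,y,z: at(c,x/1.4,y/1.4,z,s)[:2]
R=s["ee_rot"]; t=s["tcp_pos"][:2]
for p in [(386,250,.173),(386,268,.173),(386,352,.173),(292,308,.115),(483,303,.115),(291,262,.115),(482,254,.115)]:
    w=W(*p); print(p,w,"tool mm",1000*(R[:2,:2].T@(w-t)))
E
```

```text
(386, 250, 0.173) [0.7051 0.0705] tool mm [36.6261 -2.3504]
(386, 268, 0.173) [0.6957 0.0681] tool mm [26.8561 -2.3864]
(386, 352, 0.173) [0.6482 0.0556] tool mm [-22.2379  -2.5649]
(292, 308, 0.115) [0.6376 0.1206] tool mm [-15.8199 -68.102 ]
(483, 303, 0.115) [ 0.6748 -0.0058] tool mm [-12.2239  63.6482]
(291, 262, 0.115) [0.6694 0.1275] tool mm [ 16.7079 -66.544 ]
(482, 254, 0.115) [0.7073 0.0058] tool mm [22.1114 60.8115]
```

Emit:
{"op": "move_arm", "data": {"series": [{"grip": 0.5, "xyz": [2.5, -2.5, 30], "angular": [0, 0, 0]}, {"grip": 0.5, "xyz": [2.5, -2.5, 60], "angular": [0, 0, 0]}, {"grip": 0.5, "xyz": [2.5, -2.5, 85], "angular": [0, 0, 0]}, {"grip": 0.5, "xyz": [2.5, -2.5, 98], "angular": [0, 0, 0]}, {"grip": 0.5, "xyz": [2.5, -2.5, 98], "angular": [0, 0, 0]}, {"grip": 0.5, "xyz": [2.5, -2.5, 98], "angular": [0, 0, 0]}]}}

```text
time_s: 5.4
tcp_pos: [0.673, 0.0623, 0.1644]
ee_rot: [[0.966, 0.258, 0.002], [0.258, -0.966, -0.0], [0.002, 0.001, -1.0]]
wrist_force: [-0.2, -0.2, 0.1]
gripper_width: 0.501
gripper_force: 0.0
```

```bash
cat > q.py <<'E'
from h import *
np.set_printoptions(precision=3,suppress=True)
s=r.sense(); R=np.array(s["ee_rot"]); print("t%.2f"%s["time_s"],np.array(s["tcp_pos"]),"yaw %.2f"%np.degrees(np.arctan2(R[1,0],R[0,0])),"M",s["moment"],"F",s["wrist_force"],"g",round(s["gripper_width"],3),s["gripper_force"],"j6",s["joints"][5],"eff6",s["effort"][5], s["effort"][0])
E
python3 q.py
```

```text
t5.40 [0.673 0.062 0.164] yaw 14.97 M [-0.108  0.113 -0.007] F [-0.178 -0.232  0.13 ] g 0.501 0.0 j6 85.9657101501512 eff6 -0.0016968521231319755 -0.012126372603233904
```

Emit:
{"op": "move_arm", "data": {"series": [{"grip": 0, "xyz": [0, 0, 0], "angular": [0, 0, 0]}, {"grip": 0, "xyz": [0, 0, 0], "angular": [0, 0, 0]}, {"grip": 0, "xyz": [0, 0, 0], "angular": [0, 0, 0]}, {"grip": 0, "xyz": [0, 0, 0], "angular": [0, 0, 0]}, {"grip": 0, "xyz": [0, 0, 0], "angular": [0, 0, 0]}, {"grip": 0, "xyz": [0, 0, 0], "angular": [0, 0, 0]}]}}

```text
time_s: 6.0
tcp_pos: [0.6723, 0.0624, 0.1637]
ee_rot: [[0.966, 0.258, 0.0], [0.258, -0.966, 0.0], [0.0, -0.0, -1.0]]
wrist_force: [-0.6, -0.2, 0.8]
gripper_width: 0.156
gripper_force: 29.9
```

```bash
python3 q.py
```

```text
t6.00 [0.672 0.062 0.164] yaw 14.97 M [ 0.055  0.314 -0.034] F [-0.575 -0.21   0.83 ] g 0.156 29.853715421631932 j6 85.97562009403549 eff6 0.03352387575432658 -0.384600218385458
```

Emit:
{"op": "move_arm", "data": {"series": [{"grip": 0, "xyz": [0, 0, 0], "angular": [0, 0, 0.05]}, {"grip": 0, "xyz": [0, 0, 0], "angular": [0, 0, 0.1]}, {"grip": 0, "xyz": [0, 0, 0], "angular": [0, 0, 0.15]}, {"grip": 0, "xyz": [0, 0, 0], "angular": [0, 0, 0.2]}]}}

```text
time_s: 6.4
tcp_pos: [0.6723, 0.0622, 0.1637]
ee_rot: [[0.998, 0.06, 0.0], [0.06, -0.998, -0.0], [0.0, 0.0, -1.0]]
wrist_force: [0.2, -0.6, 1.2]
gripper_width: 0.159
gripper_force: 29.8
```

```bash
python3 q.py
```

```text
t6.40 [0.672 0.062 0.164] yaw 3.43 M [-0.086  0.334  0.142] F [ 0.241 -0.648  1.235] g 0.159 29.836116400547326 j6 74.4315912957569 eff6 0.1804038416594267 -0.15636360738426447
```

Emit:
{"op": "move_arm", "data": {"series": [{"grip": 0, "xyz": [0, 0, 0], "angular": [0, 0, 0.05]}, {"grip": 0, "xyz": [0, 0, 0], "angular": [0, 0, 0.1]}]}}

```text
time_s: 6.6
tcp_pos: [0.6723, 0.0621, 0.1637]
ee_rot: [[0.999, -0.04, 0.0], [-0.04, -0.999, -0.0], [0.0, 0.0, -1.0]]
wrist_force: [-0.1, -1.0, 0.7]
gripper_width: 0.157
gripper_force: 29.8
```

```bash
python3 q.py
```

```text
t6.60 [0.672 0.062 0.164] yaw -2.30 M [-0.108  0.276  0.12 ] F [-0.146 -0.983  0.705] g 0.157 29.836384342052042 j6 68.70072396472949 eff6 0.18019736744463444 -0.014015757478773594
```

Emit:
{"op": "move_arm", "data": {"series": [{"grip": 0, "xyz": [0, 0, 0], "angular": [0, 0, 0.05]}, {"grip": 0, "xyz": [0, 0, 0], "angular": [0, 0, 0.1]}]}}

```text
time_s: 6.8
tcp_pos: [0.6723, 0.0621, 0.1636]
ee_rot: [[0.99, -0.14, 0.0], [-0.14, -0.99, -0.0], [0.0, 0.0, -1.0]]
wrist_force: [-1.0, -1.0, 1.2]
gripper_width: 0.156
gripper_force: 29.8
```

```bash
python3 q.py
```

```text
t6.80 [0.672 0.062 0.164] yaw -8.03 M [-0.171  0.227  0.148] F [-0.994 -1.012  1.173] g 0.156 29.83642159961164 j6 62.97130630291546 eff6 0.17997052520513535 0.12282262556254864
```

Joint 6 effort gives a clean baseline of 0.180 N m, so I keep turning in 0.1 rad steps and watch it.

Emit:
{"op": "move_arm", "data": {"series": [{"grip": 0, "xyz": [0, 0, 0], "angular": [0, 0, 0.05]}, {"grip": 0, "xyz": [0, 0, 0], "angular": [0, 0, 0.1]}]}}

```text
time_s: 7.0
tcp_pos: [0.6723, 0.062, 0.1637]
ee_rot: [[0.971, -0.238, 0.0], [-0.238, -0.971, -0.001], [0.0, 0.0, -1.0]]
wrist_force: [0.4, -1.0, 1.8]
gripper_width: 0.16
gripper_force: 29.8
```

```bash
python3 q.py
```

```text
t7.00 [0.672 0.062 0.164] yaw -13.76 M [-0.197  0.237  0.125] F [ 0.383 -0.954  1.83 ] g 0.16 29.836656390689313 j6 57.24308108684395 eff6 0.17974097281694412 0.25161570869386196
```

Emit:
{"op": "move_arm", "data": {"series": [{"grip": 0, "xyz": [0, 0, 0], "angular": [0, 0, 0.05]}, {"grip": 0, "xyz": [0, 0, 0], "angular": [0, 0, 0.1]}]}}

```text
time_s: 7.2
tcp_pos: [0.6723, 0.0619, 0.1636]
ee_rot: [[0.943, -0.334, 0.0], [-0.334, -0.943, -0.001], [0.0, 0.001, -1.0]]
wrist_force: [0.2, -0.9, 1.2]
gripper_width: 0.156
gripper_force: 29.8
```

```bash
python3 q.py
```

```text
t7.20 [0.672 0.062 0.164] yaw -19.50 M [-0.24   0.285  0.131] F [ 0.175 -0.874  1.214] g 0.156 29.836929375305772 j6 51.51266208143156 eff6 0.1795348199084401 0.373635683208704
```

Emit:
{"op": "move_arm", "data": {"series": [{"grip": 0, "xyz": [0, 0, 0], "angular": [0, 0, 0.05]}, {"grip": 0, "xyz": [0, 0, 0], "angular": [0, 0, 0.1]}]}}

```text
time_s: 7.4
tcp_pos: [0.6723, 0.0619, 0.1636]
ee_rot: [[0.905, -0.426, 0.0], [-0.426, -0.905, -0.001], [0.0, 0.001, -1.0]]
wrist_force: [-0.4, -1.4, 1.5]
gripper_width: 0.16
gripper_force: 29.8
```

```bash
python3 q.py
```

```text
t7.40 [0.672 0.062 0.164] yaw -25.22 M [-0.315  0.339  0.101] F [-0.434 -1.44   1.461] g 0.16 29.83716777060181 j6 45.78516564620562 eff6 0.17942152451723814 0.48544742166996
```

Emit:
{"op": "move_arm", "data": {"series": [{"grip": 0, "xyz": [0, 0, 0], "angular": [0, 0, 0.05]}, {"grip": 0, "xyz": [0, 0, 0], "angular": [0, 0, 0.1]}, {"grip": 0, "xyz": [0, 0, 0], "angular": [0, 0, 0.15]}]}}

```text
time_s: 7.7
tcp_pos: [0.6722, 0.0618, 0.1637]
ee_rot: [[0.831, -0.557, -0.0], [-0.557, -0.831, -0.001], [0.0, 0.001, -1.0]]
wrist_force: [-1.3, -1.7, 1.3]
gripper_width: 0.158
gripper_force: 29.8
```

```bash
python3 q.py
```

```text
t7.70 [0.672 0.062 0.164] yaw -33.82 M [-0.388  0.335  0.156] F [-1.289 -1.698  1.348] g 0.158 29.837767677381635 j6 37.19111837211097 eff6 0.17908813431859016 0.6333001144230366
```

Emit:
{"op": "move_arm", "data": {"series": [{"grip": 0, "xyz": [0, 0, 0], "angular": [0, 0, 0.05]}, {"grip": 0, "xyz": [0, 0, 0], "angular": [0, 0, 0.1]}, {"grip": 0, "xyz": [0, 0, 0], "angular": [0, 0, 0.15]}]}}

```text
time_s: 8.0
tcp_pos: [0.6721, 0.0616, 0.1637]
ee_rot: [[0.738, -0.675, -0.0], [-0.675, -0.738, -0.001], [0.0, 0.001, -1.0]]
wrist_force: [-1.8, -1.2, 1.2]
gripper_width: 0.157
gripper_force: 29.8
```

```bash
python3 q.py
```

```text
t8.00 [0.672 0.062 0.164] yaw -42.42 M [-0.456  0.369  0.156] F [-1.837 -1.189  1.193] g 0.157 29.838309441693127 j6 28.594744056635047 eff6 0.17914025578647852 0.7543284259736538
```

Emit:
{"op": "move_arm", "data": {"series": [{"grip": 0, "xyz": [0, 0, 0], "angular": [0, 0, 0.05]}, {"grip": 0, "xyz": [0, 0, 0], "angular": [0, 0, 0.1]}]}}

```text
time_s: 8.2
tcp_pos: [0.672, 0.0616, 0.1637]
ee_rot: [[0.667, -0.745, -0.001], [-0.745, -0.667, -0.001], [0.001, 0.001, -1.0]]
wrist_force: [-0.7, -1.0, 1.9]
gripper_width: 0.158
gripper_force: 29.8
```

```bash
python3 q.py
```

```text
t8.20 [0.672 0.062 0.164] yaw -48.15 M [-0.487  0.378  0.171] F [-0.718 -1.001  1.857] g 0.158 29.83881598804146 j6 22.866227434804678 eff6 0.17883409280329943 0.81736134365201
```

Emit:
{"op": "move_arm", "data": {"series": [{"grip": 0, "xyz": [0, 0, 0], "angular": [0, 0, 0.05]}, {"grip": 0, "xyz": [0, 0, 0], "angular": [0, 0, 0.1]}]}}

```text
time_s: 8.4
tcp_pos: [0.672, 0.0615, 0.1637]
ee_rot: [[0.59, -0.808, -0.001], [-0.808, -0.59, -0.001], [0.001, 0.001, -1.0]]
wrist_force: [-1.3, -2.3, 1.9]
gripper_width: 0.158
gripper_force: 29.8
```

```bash
python3 q.py
```

```text
t8.40 [0.672 0.062 0.164] yaw -53.88 M [-0.45   0.458  0.097] F [-1.264 -2.265  1.933] g 0.158 29.84022981952876 j6 17.13831075814974 eff6 0.1696157595142722 0.8587564341723919
```

Emit:
{"op": "move_arm", "data": {"series": [{"grip": 0, "xyz": [0, 0, 0], "angular": [0, 0, 0.05]}, {"grip": 0, "xyz": [0, 0, 0], "angular": [0, 0, 0.1]}]}}

```text
time_s: 8.6
tcp_pos: [0.6719, 0.0615, 0.1636]
ee_rot: [[0.506, -0.863, -0.001], [-0.863, -0.506, -0.001], [0.001, 0.001, -1.0]]
wrist_force: [-1.4, -1.2, 2.7]
gripper_width: 0.163
gripper_force: 29.8
```

```bash
python3 q.py
```

```text
t8.60 [0.672 0.062 0.164] yaw -59.60 M [-0.488  0.45   0.121] F [-1.363 -1.231  2.728] g 0.163 29.84244268387556 j6 11.411151510758202 eff6 0.15749537386000156 0.8831211179494858
```

Effort now changes at 0.012 per 0.1 rad, which matches the stated 0.13 N m/rad slope. That puts first touch at about 1.14 rad of turn and the present setting about 0.16 past it. I advance towards 0.44.

Emit:
{"op": "move_arm", "data": {"series": [{"grip": 0, "xyz": [0, 0, 0], "angular": [0, 0, 0.05]}, {"grip": 0, "xyz": [0, 0, 0], "angular": [0, 0, 0.1]}]}}

```text
time_s: 8.8
tcp_pos: [0.6719, 0.0615, 0.1637]
ee_rot: [[0.417, -0.909, -0.001], [-0.909, -0.417, -0.001], [0.001, 0.002, -1.0]]
wrist_force: [-0.8, -1.7, 2.2]
gripper_width: 0.158
gripper_force: 29.8
```

```bash
python3 q.py
```

```text
t8.80 [0.672 0.061 0.164] yaw -65.33 M [-0.481  0.495  0.186] F [-0.801 -1.683  2.207] g 0.158 29.845214704982936 j6 5.684089703117202 eff6 0.1455072546377778 0.8946438319981098
```

Emit:
{"op": "move_arm", "data": {"series": [{"grip": 0, "xyz": [0, 0, 0], "angular": [0, 0, 0.05]}, {"grip": 0, "xyz": [0, 0, 0], "angular": [0, 0, 0.1]}, {"grip": 0, "xyz": [0, 0, 0], "angular": [0, 0, 0.15]}]}}

```text
time_s: 9.1
tcp_pos: [0.6718, 0.0615, 0.1637]
ee_rot: [[0.277, -0.961, -0.001], [-0.961, -0.277, -0.001], [0.001, 0.002, -1.0]]
wrist_force: [-2.1, -2.0, 2.8]
gripper_width: 0.163
gripper_force: 29.8
```

```bash
python3 q.py
```

```text
t9.10 [0.672 0.061 0.164] yaw -73.92 M [-0.479  0.589  0.184] F [-2.131 -1.958  2.769] g 0.163 29.84987366013229 j6 -2.9064253225082504 eff6 0.12745626736432314 0.8839688077569008
```

Both the effort and the moment (0.139 rising to 0.185) agree on about 0.41 rad past touch, roughly 13 N. I let go and rise straight up.

Emit:
{"op": "move_arm", "data": {"series": [{"grip": 0.5, "xyz": [0, 0, 0], "angular": [0, 0, 0]}, {"grip": 0.5, "xyz": [0, 0, 0], "angular": [0, 0, 0]}, {"grip": 0.5, "xyz": [0, 0, 0], "angular": [0, 0, 0]}, {"grip": 0.5, "xyz": [0, 0, 0], "angular": [0, 0, 0]}, {"grip": 0.5, "xyz": [0, 0, -30], "angular": [0, 0, 0]}, {"grip": 0.5, "xyz": [0, 0, -70], "angular": [0, 0, 0]}, {"grip": 0.5, "xyz": [0, 0, -100], "angular": [0, 0, 0]}, {"grip": 0.5, "xyz": [0, 0, -100], "angular": [0, 0, 0.1]}]}}

```text
time_s: 9.9
tcp_pos: [0.6747, 0.0626, 0.2697]
ee_rot: [[0.18, -0.984, 0.011], [-0.984, -0.18, 0.002], [0.0, -0.012, -1.0]]
wrist_force: [-0.0, 0.5, -0.1]
gripper_width: 0.499
gripper_force: 0.0
```

```bash
python3 q.py; python3 - <<'E'
from h import *
s=r.sense();R=s["ee_rot"];d=np.array([.555,.0275])-s["tcp_pos"][:2];print("tool mm",1000*(R[:2,:2].T@d)); y=np.degrees(np.arctan2(R[1,0],R[0,0])); print("cw rad to -163.8:",np.radians(y+163.8))
E
```

```text
t9.90 [0.675 0.063 0.27 ] yaw -79.65 M [ 0.045  0.098 -0.033] F [-0.021  0.535 -0.06 ] g 0.499 0.0 j6 -8.67522475303822 eff6 0.9625609964132309 0.06611579563468695
tool mm [ 12.99592641 124.04341609]
cw rad to -163.8: 1.4686910471547197
```

Emit:
{"op": "move_arm", "data": {"series": [{"grip": 0.5, "xyz": [1, 12, 0], "angular": [0, 0, 0.147]}, {"grip": 0.5, "xyz": [3, 25, 0], "angular": [0, 0, 0.294]}, {"grip": 0.5, "xyz": [4, 37, 0], "angular": [0, 0, 0.441]}, {"grip": 0.5, "xyz": [5, 50, 0], "angular": [0, 0, 0.588]}, {"grip": 0.5, "xyz": [6, 62, 0], "angular": [0, 0, 0.735]}, {"grip": 0.5, "xyz": [8, 74, 0], "angular": [0, 0, 0.882]}, {"grip": 0.5, "xyz": [9, 86, 0], "angular": [0, 0, 1.029]}, {"grip": 0.5, "xyz": [10, 98, 0], "angular": [0, 0, 1.176]}, {"grip": 0.5, "xyz": [12, 110, 0], "angular": [0, 0, 1.323]}, {"grip": 0.5, "xyz": [12.5, 121.5, 0], "angular": [0, 0, 1.47]}]}}

```text
time_s: 10.9
tcp_pos: [0.5545, 0.0279, 0.2633]
ee_rot: [[-0.962, -0.273, 0.0], [-0.273, 0.962, 0.0], [-0.0, 0.0, -1.0]]
wrist_force: [1.1, 0.6, -0.2]
gripper_width: 0.5
gripper_force: 0.0
```

Emit:
{"op": "move_arm", "data": {"series": [{"grip": 0.5, "xyz": [0, 0, 30], "angular": [0, 0, 0]}, {"grip": 0.5, "xyz": [0, 0, 60], "angular": [0, 0, 0]}, {"grip": 0.5, "xyz": [0, 0, 90], "angular": [0, 0, 0]}, {"grip": 0.5, "xyz": [0, 0, 90], "angular": [0, 0, 0]}, {"grip": 0.5, "xyz": [0, 0, 90], "angular": [0, 0, 0]}]}}

```text
time_s: 11.4
tcp_pos: [0.5555, 0.028, 0.1738]
ee_rot: [[-0.96, -0.28, 0.0], [-0.28, 0.96, -0.001], [0.0, -0.001, -1.0]]
wrist_force: [-0.5, 0.1, -0.4]
gripper_width: 0.5
gripper_force: 0.0
```

```bash
python3 q.py; python3 - <<'E'
from h import *
save("wrist","w3.png",None,1.4)
E
```

```text
t11.40 [0.555 0.028 0.174] yaw -163.75 M [ 0.036 -0.043  0.004] F [-0.469  0.124 -0.381] g 0.5 0.0 j6 -93.38523844234602 eff6 -0.0011766717580030672 -0.046975346049293876
```

View pics/w3.png

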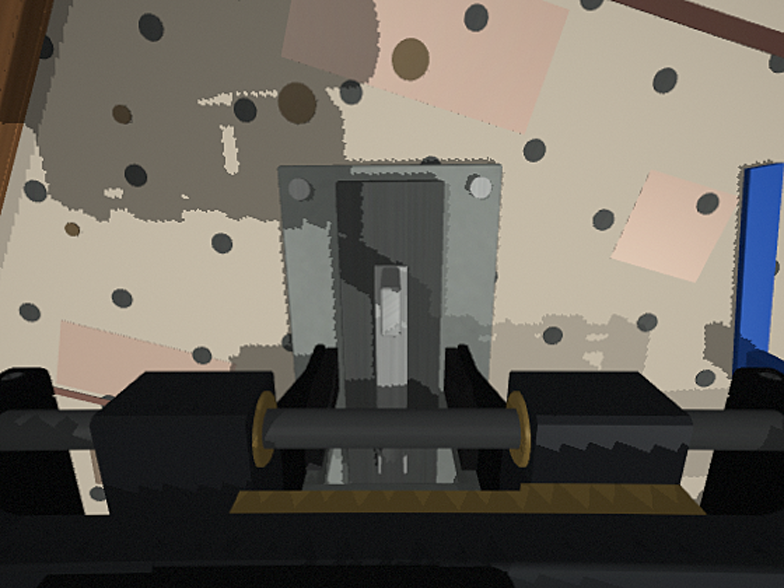

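The tab top centre is at about (392,312), between the fingers and aligned with them.

```bash
python3 - <<'E'
from h import *
s=r.sense();c=r.capture("wrist");R=s["ee_rot"]
for p in [(392,290),(392,335)]:
    w=at(c,p[0]/1.4,p[1]/1.4,.08,s); print(w,1000*R.T@(w-s["tcp_pos"]))
E
```

```text
[0.54413918 0.02506757 0.08      ] [12.62646206  0.43714138 94.7624947 ]
[0.57019706 0.03267468 0.08      ] [-14.51900204   0.45005241  94.82927523]
```

Emit:
{"op": "move_arm", "data": {"series": [{"grip": 0.5, "xyz": [0, 0, 35], "angular": [0, 0, 0]}, {"grip": 0.5, "xyz": [0, 0, 70], "angular": [0, 0, 0]}, {"grip": 0.5, "xyz": [0, 0, 95], "angular": [0, 0, 0]}, {"grip": 0.5, "xyz": [0, 0, 106], "angular": [0, 0, 0]}, {"grip": 0.4, "xyz": [0, 0, 106], "angular": [0, 0, 0]}, {"grip": 0.3, "xyz": [0, 0, 106], "angular": [0, 0, 0]}]}}

```text
time_s: 12.1
tcp_pos: [0.5564, 0.0284, 0.0689]
ee_rot: [[-0.96, -0.28, 0.003], [-0.28, 0.96, 0.001], [-0.003, -0.0, -1.0]]
wrist_force: [0.4, -0.5, 0.0]
gripper_width: 0.393
gripper_force: 0.0
```

```bash
python3 q.py
```

```text
t12.10 [0.556 0.028 0.069] yaw -163.76 M [-0.011 -0.049 -0.002] F [ 0.446 -0.486  0.019] g 0.393 0.0 j6 -93.39350511995231 eff6 -0.0005603541285381652 -0.033343444811180234
```

Perfectly centred. I close on the tab, then tug a few mm to measure the drag.

Emit:
{"op": "move_arm", "data": {"series": [{"grip": 0, "xyz": [0, 0, 0], "angular": [0, 0, 0]}, {"grip": 0, "xyz": [0, 0, 0], "angular": [0, 0, 0]}, {"grip": 0, "xyz": [0, 0, 0], "angular": [0, 0, 0]}, {"grip": 0, "xyz": [0, 0, 0], "angular": [0, 0, 0]}, {"grip": 0, "xyz": [0, 0, 0], "angular": [0, 0, 0]}, {"grip": 0, "xyz": [0, 0, 0], "angular": [0, 0, 0]}]}}

```text
time_s: 12.7
tcp_pos: [0.5555, 0.0281, 0.0683]
ee_rot: [[-0.96, -0.28, 0.001], [-0.28, 0.96, 0.0], [-0.001, -0.0, -1.0]]
wrist_force: [-0.7, -0.6, 6.0]
gripper_width: 0.137
gripper_force: 30.0
```

```bash
python3 q.py
```

```text
t12.70 [0.556 0.028 0.068] yaw -163.76 M [-0.015  0.353  0.103] F [-0.69  -0.558  5.97 ] g 0.137 29.99856323003769 j6 -93.39127624798807 eff6 -0.050768855726346374 -0.10523435426875949
```

Emit:
{"op": "move_arm", "data": {"series": [{"grip": 0, "xyz": [2, 0, 0], "angular": [0, 0, 0]}, {"grip": 0, "xyz": [4, 0, 0], "angular": [0, 0, 0]}, {"grip": 0, "xyz": [6, 0, 0], "angular": [0, 0, 0]}]}}

```text
time_s: 13.0
tcp_pos: [0.5539, 0.0279, 0.0683]
ee_rot: [[-0.96, -0.28, 0.011], [-0.28, 0.96, 0.003], [-0.011, -0.0, -1.0]]
wrist_force: [9.5, 3.0, -2.9]
gripper_width: 0.137
gripper_force: 30.0
```

```bash
python3 q.py
```

```text
t13.00 [0.554 0.028 0.068] yaw -163.73 M [ 0.55  -2.349 -0.018] F [ 9.457  2.955 -2.927] g 0.137 30.00063960906118 j6 -93.44294859062488 eff6 0.036140321753919125 -1.022813580930233
```

Emit:
{"op": "move_arm", "data": {"series": [{"grip": 0, "xyz": [2, 0, 0], "angular": [0, 0, 0]}, {"grip": 0, "xyz": [4, 0, 0], "angular": [0, 0, 0]}]}}

```text
time_s: 13.2
tcp_pos: [0.5502, 0.0269, 0.0683]
ee_rot: [[-0.96, -0.28, 0.011], [-0.28, 0.96, 0.003], [-0.012, -0.0, -1.0]]
wrist_force: [9.1, 2.2, -2.4]
gripper_width: 0.132
gripper_force: 30.0
```

```bash
python3 q.py
```

```text
t13.20 [0.55  0.027 0.068] yaw -163.72 M [ 0.609 -2.3   -0.044] F [ 9.1    2.236 -2.394] g 0.132 30.00027611386031 j6 -93.47349562353983 eff6 0.022481708438135684 -1.0878553614020348
```

The tug reads about 9.5 N in steady sliding, inside the 6–10 N band, so I draw the blade out.

Emit:
{"op": "move_arm", "data": {"series": [{"grip": 0, "xyz": [5, 0, 0], "angular": [0, 0, 0]}, {"grip": 0, "xyz": [10, 0, 0], "angular": [0, 0, 0]}, {"grip": 0, "xyz": [15, 0, 0], "angular": [0, 0, 0]}, {"grip": 0, "xyz": [20, 0, 0], "angular": [0, 0, 0]}, {"grip": 0, "xyz": [25, 0, 0], "angular": [0, 0, 0]}]}}

```text
time_s: 13.7
tcp_pos: [0.5261, 0.02, 0.0683]
ee_rot: [[-0.96, -0.281, 0.011], [-0.281, 0.96, 0.003], [-0.012, -0.0, -1.0]]
wrist_force: [8.8, 2.5, -3.1]
gripper_width: 0.135
gripper_force: 30.0
```

```bash
python3 q.py
```

```text
t13.70 [0.526 0.02  0.068] yaw -163.71 M [ 0.647 -2.257  0.039] F [ 8.827  2.523 -3.062] g 0.135 29.999798499047756 j6 -93.64137418107887 eff6 0.005697352025890723 -1.1874757334589958
```

Emit:
{"op": "move_arm", "data": {"series": [{"grip": 0, "xyz": [6, 0, 0], "angular": [0, 0, 0]}, {"grip": 0, "xyz": [12, 0, 0], "angular": [0, 0, 0]}, {"grip": 0, "xyz": [18, 0, 0], "angular": [0, 0, 0]}, {"grip": 0, "xyz": [25, 0, 0], "angular": [0, 0, 0]}, {"grip": 0, "xyz": [32, 0, 0], "angular": [0, 0, 0]}, {"grip": 0, "xyz": [40, 0, 0], "angular": [0, 0, 0]}, {"grip": 0, "xyz": [48, 0, 0], "angular": [0, 0, 0]}, {"grip": 0, "xyz": [56, 0, 0], "angular": [0, 0, 0]}, {"grip": 0, "xyz": [56, 0, 0], "angular": [0, 0, 0]}]}}

```text
time_s: 14.6
tcp_pos: [0.4674, 0.0025, 0.0682]
ee_rot: [[-0.96, -0.279, 0.002], [-0.279, 0.96, 0.001], [-0.002, 0.0, -1.0]]
wrist_force: [-0.8, 0.3, 8.6]
gripper_width: 0.134
gripper_force: 30.0
```

```bash
python3 q.py
```

```text
t14.60 [0.467 0.002 0.068] yaw -163.79 M [ 0.321 -0.07   0.047] F [-0.819  0.3    8.571] g 0.134 29.999719206243753 j6 -94.09884812308303 eff6 -0.019559712382033467 -0.40539138950407505
```

Free of the gate: the drag is gone. Now I lift straight up and carry the blade to the tray.

Emit:
{"op": "move_arm", "data": {"series": [{"grip": 0, "xyz": [0, 0, -10], "angular": [0, 0, 0]}, {"grip": 0, "xyz": [0, 0, -35], "angular": [0, 0, 0]}, {"grip": 0, "xyz": [0, 0, -70], "angular": [0, 0, 0]}, {"grip": 0, "xyz": [0, 0, -100], "angular": [0, 0, 0]}, {"grip": 0, "xyz": [0, 0, -100], "angular": [0, 0, 0]}]}}

```text
time_s: 15.1
tcp_pos: [0.4684, 0.0027, 0.1705]
ee_rot: [[-0.96, -0.279, 0.005], [-0.279, 0.96, 0.002], [-0.005, 0.0, -1.0]]
wrist_force: [0.9, 1.1, -1.4]
gripper_width: 0.136
gripper_force: 30.0
```

Emit:
{"op": "move_arm", "data": {"series": [{"grip": 0, "xyz": [6, -20, 0], "angular": [0, 0, 0.05]}, {"grip": 0, "xyz": [18, -55, 0], "angular": [0, 0, 0.11]}, {"grip": 0, "xyz": [29, -92, 0], "angular": [0, 0, 0.17]}, {"grip": 0, "xyz": [40, -129, 0], "angular": [0, 0, 0.23]}, {"grip": 0, "xyz": [51, -165, 0], "angular": [0, 0, 0.29]}, {"grip": 0, "xyz": [62, -200, 0], "angular": [0, 0, 0.35]}, {"grip": 0, "xyz": [72, -232, 0], "angular": [0, 0, 0.41]}, {"grip": 0, "xyz": [79, -254, 0], "angular": [0, 0, 0.45]}, {"grip": 0, "xyz": [82, -265, 0], "angular": [0, 0, 0.461]}, {"grip": 0, "xyz": [82, -265, 0], "angular": [0, 0, 0.461]}]}}

```text
time_s: 16.1
tcp_pos: [0.4613, -0.2753, 0.1656]
ee_rot: [[-0.984, 0.18, -0.004], [0.18, 0.984, 0.002], [0.004, 0.001, -1.0]]
wrist_force: [-0.7, 0.2, -1.3]
gripper_width: 0.138
gripper_force: 30.0
```

```bash
python3 q.py; python3 - <<'E'
from h import *
save("wrist","w4.png",None,1.4)
E
```

```text
t16.10 [ 0.461 -0.275  0.166] yaw 169.66 M [0.067 0.065 0.012] F [-0.731  0.211 -1.333] g 0.138 29.999672127887607 j6 -86.77466272988298 eff6 0.03465099027380347 -0.7191686891019344
```

View pics/w4.png

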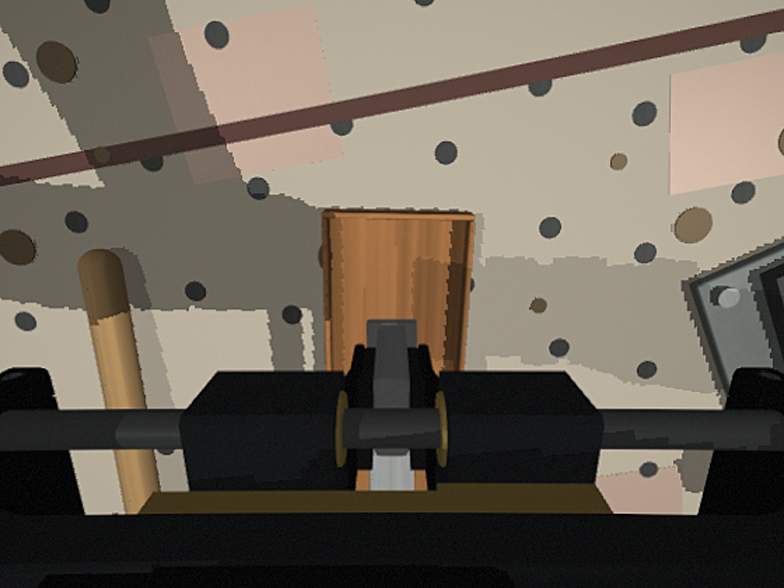

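The blade is held over the tray with its axis parallel; the tray's near rim corners are at (323,212) and (474,212).

```bash
python3 - <<'E'
from h import *
s=r.sense();c=r.capture("wrist");R=s["ee_rot"]
for p in [(323,212),(474,212)]:
    w=at(c,p[0]/1.4,p[1]/1.4,.02,s); print(w,1000*R.T@(w-s["tcp_pos"]))
E
```

```text
[ 0.40439995 -0.30858523  0.02      ] [ 49.67084883 -43.91861163 146.06152985]
[ 0.4218156  -0.21276414  0.02      ] [ 49.61286951  53.47221873 146.15482192]
```

Emit:
{"op": "move_arm", "data": {"series": [{"grip": 0, "xyz": [0, 3, 25], "angular": [0, 0, 0]}, {"grip": 0, "xyz": [0, 3, 50], "angular": [0, 0, 0]}, {"grip": 0, "xyz": [0, 3, 75], "angular": [0, 0, 0]}, {"grip": 0, "xyz": [0, 3, 95], "angular": [0, 0, 0]}, {"grip": 0, "xyz": [0, 3, 107], "angular": [0, 0, 0]}, {"grip": 0, "xyz": [0, 3, 113], "angular": [0, 0, 0]}, {"grip": 0, "xyz": [0, 3, 113], "angular": [0, 0, 0]}, {"grip": 0, "xyz": [0, 3, 113], "angular": [0, 0, 0]}]}}

```text
time_s: 17.0
tcp_pos: [0.4641, -0.2718, 0.0551]
ee_rot: [[-0.984, 0.177, 0.001], [0.177, 0.984, -0.001], [-0.002, -0.0, -1.0]]
wrist_force: [-0.2, -0.4, -3.1]
gripper_width: 0.135
gripper_force: 30.0
```

Emit:
{"op": "move_arm", "data": {"series": [{"grip": 0, "xyz": [0, 0, 2], "angular": [0, 0, 0]}, {"grip": 0, "xyz": [0, 0, 2], "angular": [0, 0, 0]}, {"grip": 0, "xyz": [0, 0, 2], "angular": [0, 0, 0]}]}}

```text
time_s: 17.3
tcp_pos: [0.4635, -0.2719, 0.0527]
ee_rot: [[-0.984, 0.177, 0.001], [0.177, 0.984, -0.0], [-0.001, -0.0, -1.0]]
wrist_force: [0.3, -0.6, -1.7]
gripper_width: 0.136
gripper_force: 30.0
```

Emit:
{"op": "move_arm", "data": {"series": [{"grip": 0, "xyz": [0, 0, 2], "angular": [0, 0, 0]}, {"grip": 0, "xyz": [0, 0, 2], "angular": [0, 0, 0]}, {"grip": 0, "xyz": [0, 0, 2], "angular": [0, 0, 0]}]}}

```text
time_s: 17.6
tcp_pos: [0.4633, -0.2718, 0.0502]
ee_rot: [[-0.984, 0.177, -0.0], [0.177, 0.984, 0.0], [0.0, -0.0, -1.0]]
wrist_force: [0.7, 0.8, -2.5]
gripper_width: 0.136
gripper_force: 30.0
```

Emit:
{"op": "move_arm", "data": {"series": [{"grip": 0, "xyz": [0, 0, 1.5], "angular": [0, 0, 0]}, {"grip": 0, "xyz": [0, 0, 1.5], "angular": [0, 0, 0]}, {"grip": 0, "xyz": [0, 0, 1.5], "angular": [0, 0, 0]}]}}

```text
time_s: 17.9
tcp_pos: [0.4636, -0.2719, 0.049]
ee_rot: [[-0.984, 0.177, 0.001], [0.177, 0.984, -0.0], [-0.001, -0.0, -1.0]]
wrist_force: [-0.0, 0.1, -0.3]
gripper_width: 0.136
gripper_force: 30.0
```

Contact is beginning: force went from -2.5 to -0.3 N. I release slowly and retreat.

Emit:
{"op": "move_arm", "data": {"series": [{"grip": 0, "xyz": [0, 0, 0.5], "angular": [0, 0, 0]}, {"grip": 0, "xyz": [0, 0, 0.5], "angular": [0, 0, 0]}, {"grip": 0.4, "xyz": [0, 0, 0.5], "angular": [0, 0, 0]}, {"grip": 0.4, "xyz": [0, 0, 0.5], "angular": [0, 0, 0]}, {"grip": 0.4, "xyz": [0, 0, 0.5], "angular": [0, 0, 0]}, {"grip": 0.4, "xyz": [0, 0, 0.5], "angular": [0, 0, 0]}, {"grip": 0.4, "xyz": [0, 0, -20], "angular": [0, 0, 0]}, {"grip": 0.4, "xyz": [0, 0, -50], "angular": [0, 0, 0]}, {"grip": 0.4, "xyz": [0, 0, -90], "angular": [0, 0, 0]}, {"grip": 0.4, "xyz": [0, 0, -130], "angular": [0, 0, 0]}]}}

```text
time_s: 18.9
tcp_pos: [0.4629, -0.2717, 0.1798]
ee_rot: [[-0.984, 0.177, -0.001], [0.177, 0.984, 0.0], [0.001, 0.0, -1.0]]
wrist_force: [0.2, 0.3, -0.4]
gripper_width: 0.398
gripper_force: 0.0
```

Emit:
{"op": "move_arm", "data": {"series": [{"grip": 0.4, "xyz": [30, 0, -20], "angular": [0, 0, 0]}, {"grip": 0.4, "xyz": [60, 0, -40], "angular": [0, 0, 0]}, {"grip": 0.4, "xyz": [60, 0, -40], "angular": [0, 0, 0]}]}}

```text
time_s: 19.2
tcp_pos: [0.4027, -0.261, 0.2218]
ee_rot: [[-0.984, 0.178, 0.005], [0.178, 0.984, -0.001], [-0.005, -0.0, -1.0]]
wrist_force: [1.2, -0.4, -0.1]
gripper_width: 0.398
gripper_force: 0.0
```

```bash
python3 q.py; python3 - <<'E'
from h import *
a=r.capture("wrist")["img"][:,:,::-1]; b=r.capture("scene")["img"][:,:,::-1]
o=np.zeros((600,800,3),np.uint8); o[:300,:400]=cv2.resize(a,(400,300)); o[:300,400:]=cv2.resize(r.capture("top")["img"][:,:,::-1],(400,300)); o[300:,:]=cv2.resize(b[190:350,160:400],(800,533))[:300]
cv2.imwrite("pics/end.png",o)
E
```

```text
t19.20 [ 0.403 -0.261  0.222] yaw 169.76 M [-0.066 -0.06   0.048] F [ 1.186 -0.406 -0.055] g 0.398 0.0 j6 -86.73850401437143 eff6 0.006290835299296305 -0.02797646855469793
```

View pics/end.png

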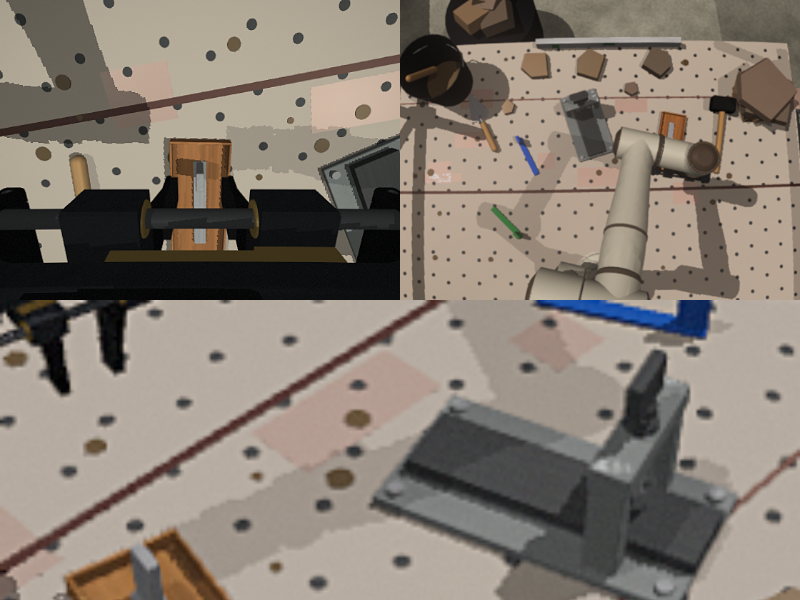

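The blade lies flat in the tray with its tab upright (wrist view, about (200,200)), the gate is empty, and the bystanders are where they were.

```bash
python3 -c "
from station import r
print(r.finish_job())"
```

```text
the job is handed in; nothing more can be done
None
```

The job is handed in at 19 s of the 58 s limit: the screw was set about 0.41 rad past first touch, the blade was drawn out against roughly 9.5 N of drag, and it lies flat in the tray with the bystanders undisturbed.

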